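# Unlatch and open the sample transport case

## Task

Open the grey sample transport case so that the tubes in it can be taken out: pull its latch lever out and up, past centre, until the hook comes off the lid, then swing the lid fully open, back against its stop, and let go. Leave the other things on the bench where they stand.

Things in the scene. Friction and masses are not known exactly. Their poses are not given: they have to be found in the camera images.
- case: grey sample transport case, fixed on the bench: 150 mm deep (x), 240 wide (y), 170 tall with the lid shut, seam 130 mm up. Origin: centre of its underside. x points from the front face (75 mm before the origin, facing the left and far side of the bench, the latch in its middle) to the rear face (lid hinge); y points roughly away from the robot, z up. A rack of tubes inside
- lever (a joint): latch lever angle (rad): 0 closed, hanging down along the front face; grows as its lower end is pulled out and swung up; 1.57 straight out; stop at 2.0, a little above level. A draw spring resists up to dead centre at 0.55 (about 2 N at the lever's end), then helps; friction holds the lever where it is left. The hook springs off by itself at about 1.65
- lever_pivot (a point): the lever's hinge line, parallel to the case's y, 12 mm before the front face and 100 mm above the bench
- lever_grip (a point): point near the lever's lower end: 50 mm below the pivot while closed, 14 mm before the front face. The steel lever is 26 mm wide there (along y, sides free), 9 mm thick, 7 mm of air behind it; its end flares outward beyond, to 64 mm from the pivot. A hand coming straight down beside the face strikes the lid
- hook_bar (a point): middle of the cross bar (5 mm thick, 20 mm wide) of the wire hook that the lever draws down; the two side wires run from the lever up to it. While latched it lies in the keeper; when free it is thrown outward and rests 40 to 60 mm before the keeper, above the lever
- keeper (a point): seat of the cross bar in the steel keeper on the front of the lid, 7.5 mm before the front face, 150 mm above the bench with the lid shut; an upturned steel lip before it reaches 6 mm above the seat's floor
- lid (a joint): lid angle (rad): 0 shut, grows as its front edge is lifted, stop at 1.75 (leaning back past upright). The stiff hinge holds the lid wherever it is left; lifting takes about 3 N at the front edge. While the hook is on, it cannot be lifted more than a few mm
- lid_hinge (a point): the lid's hinge line, parallel to the case's y, at the rear face, 130 mm above the bench
- lip_left (a point): lower front edge, at mid width, of one of two aluminium finger lips on the lid's front, each 45 mm wide, 8 mm thick, flush with the lid's top, underside 162 mm above the bench (lid shut), jutting 18 mm before the front face. This one is 78 mm to the +y side of the latch (farther from the robot). Moves with the lid, 171 mm from the hinge line
- lip_right (a point): the same on the right lip, 78 mm to the case's -y side of the latch (the end nearer the robot)
- tube_rack: white open rack holding 18 capped culture tubes, 146 x 77 mm, 156 mm tall, origin at the centre of its underside; leave it alone
- reagent_bottle: amber bottle, 68 mm across, 160 mm tall; origin at the centre of its underside; leave it alone
- beaker: glass beaker, 72 mm across, 85 mm tall; origin at the centre of its underside; leave it alone
- dish_stack: stack of four lidded culture dishes, 88 mm across, 50 mm tall; origin at the centre of its underside; leave it alone
- tube_block: aluminium tube block with eight blind holes, 50 x 90 x 30 mm; origin at the centre of its underside; leave it alone
- forceps: steel forceps lying flat, 125 mm long, 8 mm thick; origin at mid length on the surface; leave it alone
- cap_jar: white jar with a grey screw cap, 64 mm across, 74 mm tall; origin at the centre of its underside; leave it alone

How it is judged:
By the outcome, as a careful person would: the job done as asked, in the order asked, and still so for the second after the job is handed in, with the robot touching nothing.
It also fails if it takes over 51 s, if anything falls off the work surface, if the arm or the gripper's body presses on something with over 40 N, if the wrist force passes 120 N, or if a joint passes its speed limit or range.

## Robot

A 7-joint arm with a two-finger parallel gripper is mounted at the origin on the work surface. World frame = base frame: x ahead of the robot, y to its left, z up, the work surface at z = 0. Lengths are in m, angles in rad, forces in N, time in s.
With the tool pointing down it reaches from about 0.425 to 0.925 m from the base axis. Payload 6.8 kg.
Tool frame: the origin (TCP) lies midway between the tips of the shut fingers; the grasp point (between the pads) lies 19 mm behind it; z points along the fingers, y is the direction in which the jaws open and shut (so a half turn about z gives the same grasp; the last joint's range is limited). The gripper opens to 85 mm and grips with 20 to 120 N. Pads are 22 mm wide; open, the fingers measure 114 mm over their backs; the gripper's body (76 mm by 85 mm) begins 54 mm behind the grasp point. The pads swing forward as they close: fully open they stand 13 mm farther back than shut.
Start: joints at [-1.446, 0.477, 0.022, 1.555, -0.011, 1.109, -0.083], TCP at [0.156, 0.657, 0.231] pointing down, gripper open.
Joint ranges: [-2.96, 2.96], [-0.34, 2.1], [-1.41, 1.46], [0.24, 2.44], [-1.37, 4.51], [0.17, 1.92], [-2.96, 2.96]. Speed limits (rad/s): [2.39, 2.39, 3.14, 3.14, 3.14, 3.14, 3.14].

## Interface

Orientations are given as a rotation vector (axis times angle).
In Python, from bench import r gives the robot as it stands. The module is installed in compiled form; this text tells all that it offers.
- The arm moves only by the tool play_rows, never from a script. Its argument "plan" is a list of rows, each a list of 7 numbers: the shift along the world's x, y, z in mm, then the turn, a rotation vector about the world's x, y, z in rad, then the finger opening in mm, from 0 to 85.4. A call has 1 to 12 rows; each row is the pose to reach, as a shift and turn from the pose commanded when the call began; what a row does not reach only later rows make up. A row lasts 1/10 s, in which the tool goes at most 50 mm and 8.59 degrees, less where a joint would pass 70% of its speed; a pose out of reach is approached as far as the arm can. A call with a gripper value outside its range is refused whole. The fingers move at their own pace and stop on an object; "grip_force" is the grip in N (left out, the last holds). Time passes only in rows, so rows that repeat a pose let the fingers close. It gives the time, the measured TCP pose, the force and the opening at its end, in the units of the state.
- r.get_obs(): the state, without advancing time (a new reading comes with each control period).
- r.grab_frame(name): name is "side" or "top" or "wrist"; returns a dict with "color" (420x560x3 uint8, blue, green, red), "z_map" (420x560 float32, m along the optical axis (not along the pixel's ray), 0 where there is no reading), "camera_matrix" (3x3 intrinsics, pixels), "R" (3x3) and "t" (3): a world point X has camera coordinates R X + t. Camera axes: x right, y down, z forward; pixel columns grow to the right and rows downward; lengths in m; the calibration is good to about 2 mm. A picture is of the moment at which its call begins.
- r.hand_in(): hands the job in, once; it reports no verdict.
The state is a dict: "clock": time; "joints": joint angles; "qvel": joint speeds; "tau": joint torques, N m; "tcp_pos": TCP position; "orientation": TCP orientation; "contact_force": force on the tool from outside, world axes, zero at the start; "moment": the same for the moment, N m; "grip_width": finger opening in m.
Only numpy, scipy, OpenCV 4.12 (cv2) and the standard library are available. Lean on these libraries where they do the work, as an engineer would, in place of code of your own. Each camera call takes 0.05 s, during which the arm holds its last target.

## Working session

There is one attempt and no reset: what is moved stays moved. The work goes in short steps, Python scripts to look and compute and a tool call to move; the robot and the scene stay as the last step left them, time stands still between calls to the robot, and variables do not carry over. Pictures are saved under pics/ and viewed, and the job is handed in when it is done.

Besides the shell and the picture viewer there is one more tool, called in YAML: its name, and indented under it one key for each argument. play_rows: Moves the arm, as the interface text tells. Its arguments: {"type":"object","properties":{"plan":{"type":"array"},"grip_force":{"type":"number"}},"required":["plan"]}

```bash
mkdir -p pics; ls
python3 - <<'E'
from bench import r
import cv2,pickle
o=r.get_obs()
for k,v in o.items(): print(k,v)
for n in ("side","top","wrist"):
    f=r.grab_frame(n); cv2.imwrite(f"pics/{n}0.png",f["color"]); pickle.dump(f,open(f"{n}0.pkl","wb"))
    print(n,f["camera_matrix"].tolist(),f["R"].round(4).tolist(),f["t"])
E
```

```text
pics
clock 0.0
joints [-1.44613338  0.47779291  0.02234504  1.55646335 -0.01147646  1.10929857
 -0.08310671]
qvel [-5.36772569e-04 -1.77901340e-04 -2.77716116e-04 -3.79440250e-04
 -6.24738630e-04  1.02443438e-03 -2.35670790e-05]
tau [ 1.16585703e-03 -5.96456087e+01  1.60751615e+00 -2.81200129e+01
  1.24338051e-02  9.18196019e-03  1.05726917e-05]
tcp_pos [0.15558727 0.65620961 0.23032563]
orientation [-3.64759952e-01 -3.12029017e+00  2.87938013e-03]
contact_force [ 0.85316682 -0.11793843  0.06289651]
moment [-0.01827247  0.05081519 -0.01872341]
grip_width 0.08543647180481624
side [[442.9714820684588, 0.0, 279.5188578318131], [0.0, 442.9714820684588, 209.96732153637012], [0.0, 0.0, 1.0]] [[-0.9618, -0.2739, -0.0006], [-0.163, 0.5742, -0.8024], [0.2201, -0.7716, -0.5968]] [0.49151606 0.2068405  0.9285352 ]
top [[543.0508973817452, 0.0, 288.8660346429643], [0.0, 543.0508973817452, 203.61106114253684], [0.0, 0.0, 1.0]] [[0.0244, -0.9997, -0.006], [-0.9961, -0.0238, -0.0852], [0.085, 0.008, -0.9963]] [-0.04020854  0.56607155  1.24571039]
wrist [[319.24193803528203, 0.0, 273.6792993930913], [0.0, 319.24193803528203, 209.77344396402225], [0.0, 0.0, 1.0]] [[0.2293, 0.9734, -0.0015], [0.9201, -0.2162, 0.3265], [0.3175, -0.0762, -0.9452]] [-0.6753694  -0.0429709   0.38075296]
```

View pics/side0.png

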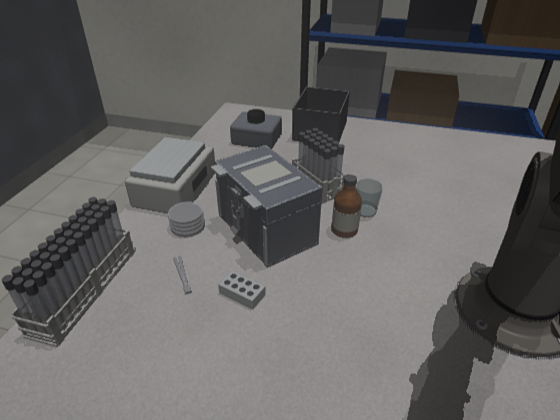

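View pics/top0.png

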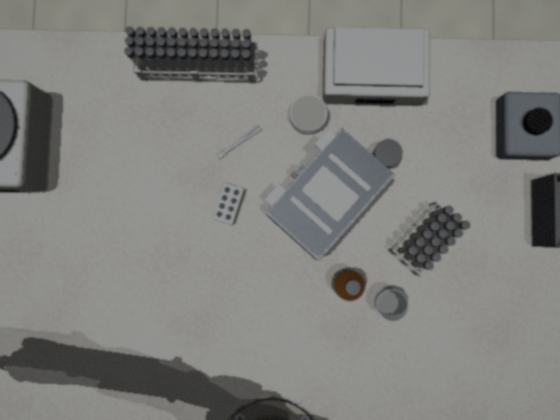

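View pics/wrist0.png

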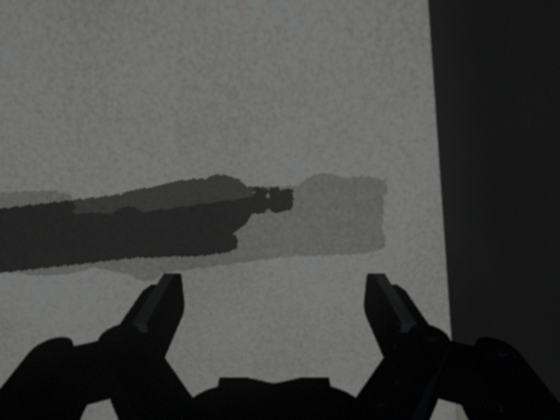

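The side view shows the case at about (268,205) with its latch near (237,215). The top view shows the lid at (330,193), with its front face to the upper left. Next I'll fit the case pose from depth.

```bash
cat > h.py <<'E'
import numpy as np,pickle,cv2
def cloud(f):
    z=f["z_map"];K=f["camera_matrix"];v,u=np.mgrid[:z.shape[0],:z.shape[1]]
    P=np.stack([(u-K[0,2])/K[0,0]*z,(v-K[1,2])/K[1,1]*z,z],-1)
    W=(P-f["t"])@f["R"]; W[z==0]=np.nan
    return W
def proj(f,X):
    c=np.asarray(X)@f["R"].T+f["t"]; K=f["camera_matrix"]
    return np.stack([K[0,0]*c[...,0]/c[...,2]+K[0,2],K[1,1]*c[...,1]/c[...,2]+K[1,2]],-1)
def crop(f,u0,u1,v0,v1,s,name):
    cv2.imwrite(name,cv2.resize(cv2.convertScaleAbs(f["color"][v0:v1,u0:u1],alpha=1.5),None,fx=s,fy=s,interpolation=cv2.INTER_CUBIC))
E
python3 - <<'E'
from h import *
t=pickle.load(open("top0.pkl","rb"));s=pickle.load(open("side0.pkl","rb"))
for n,f,(a,b,c,d) in (("top",t,(250,410,115,270)),("side",s,(200,340,130,280))):
    W=cloud(f); m=np.zeros(W.shape[:2],bool); m[c:d,a:b]=1
    m&=(W[...,2]>.160)&(W[...,2]<.185)
    P=W[m]; print(n,len(P),np.median(P[:,2]))
    rc=cv2.minAreaRect((P[:,:2]*1000).astype(np.float32)); print(rc, cv2.boxPoints(rc).round(1).tolist())
    for (u,v) in [(0,0)]: pass
# bench height
    print(n,"bench", np.median(cloud(f)[300:320,200:240,2]))
crop(s,190,340,135,265,5,"pics/sidec.png"); crop(t,240,410,115,265,4.5,"pics/topc.png")
E
```

```text
top 8711 0.17092186992198735
((584.9053344726562, -104.20538330078125), (169.18202209472656, 240.89561462402344), 49.617557525634766) [[438.3999938964844, -90.5999984741211], [621.7999877929688, -246.6999969482422], [731.5, -117.80000305175781], [548.0, 38.29999923706055]]
top bench nan
side 4018 0.16999197135590544
((582.8400268554688, -105.05955505371094), (170.98617553710938, 245.9318084716797), 49.6374397277832) [[433.79998779296875, -90.5999984741211], [621.2000122070312, -249.8000030517578], [731.9000244140625, -119.5999984741211], [544.5, 39.70000076293945]]
side bench nan
```

View pics/sidec.png

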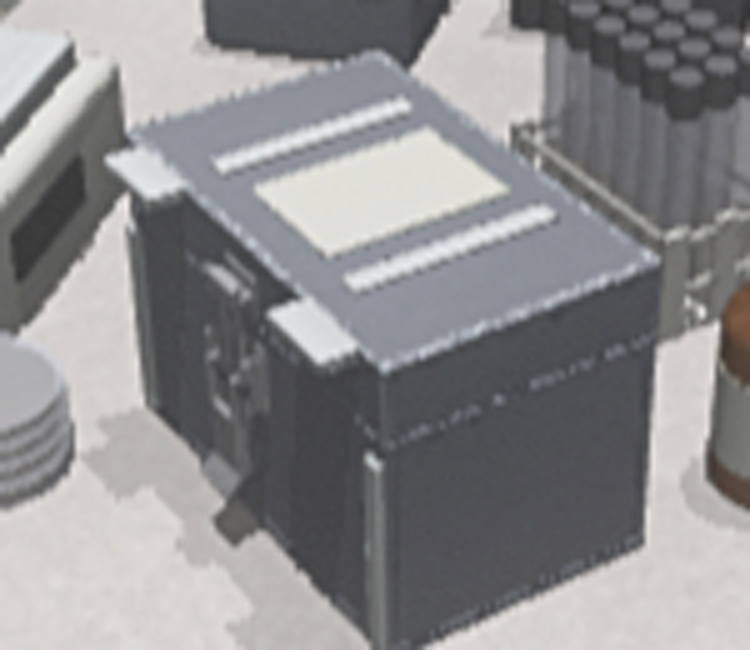

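View pics/topc.png

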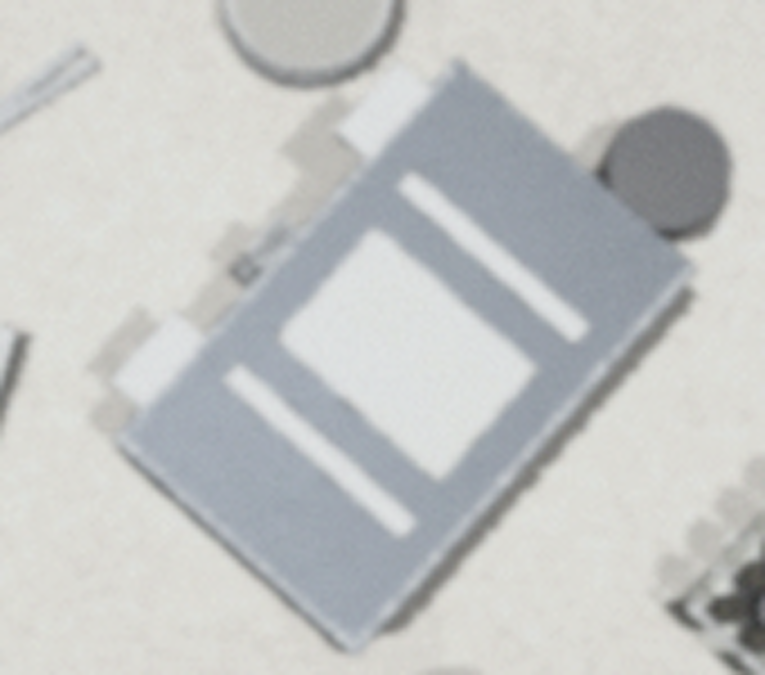

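Run:
```python
from h import *
from scipy.spatial.transform import Rotation as R
w=pickle.load(open("wrist0.pkl","rb"))
T=R.from_rotvec([-3.64759952e-01,-3.12029017e+00,2.87938013e-03]).as_matrix(); p=np.array([0.15558727,0.65620961,0.23032563])
c=-w["R"].T@w["t"]; print("cam in tool",T.T@(c-p),"cam axes in tool\n",(T.T@w["R"].T).round(3))
t=pickle.load(open("top0.pkl","rb"));s=pickle.load(open("side0.pkl","rb"))
Pt=cloud(t);Ps=cloud(s)
yaw=np.deg2rad(-40.36); ey=np.array([np.cos(yaw),np.sin(yaw)]); n=np.array([-ey[1],ey[0]])
for nm,W,(a,b,cc,d) in (("top",Pt,(240,410,115,270)),("side",Ps,(190,345,130,290))):
    P=W[cc:d,a:b].reshape(-1,3); P=P[~np.isnan(P[:,0])]
    N=P[:,:2]@n; Y=P[:,:2]@ey
    top=(abs(P[:,2]-.17)<.006)
    b1=top&(abs(Y-.513)<.05); print(nm,"lid n range mid",np.percentile(N[b1],[.5,99.5]), "y range", np.percentile(Y[top&(N<.35)],[.3,99.7]),"lip n",np.percentile(N[top],[99.5]))
    # yaw of plane front face (side)
    fr=(P[:,2]>.02)&(P[:,2]<.155)&(N>.34)&(N<.4)&(Y>.4)&(Y<.63)
    print(fr.sum(), np.percentile(N[fr],[5,25,50,75,95]) if fr.any() else '')
    if fr.sum()>50:
        for y0 in np.arange(.4,.63,.02):
            m=fr&(abs(Y-y0)<.01)&(P[:,2]<.12)
            if m.any(): print(round(y0,3), m.sum(), np.median(N[m]))
        m=(P[:,2]>.02)&(N>.355)&(N<.42)&(abs(Y-.513)<.03)
        for q in np.c_[N,Y,P[:,2]][m][::4]: print(q.round(3))
# other objects heights map
for nm,W,(a,b,cc,d) in (("bottle",Pt,(330,368,265,303)),("jar",Pt,(370,405,138,170)),("dish",Pt,(285,330,92,135)),("rack",Pt,(390,470,200,275))):
    P=W[cc:d,a:b].reshape(-1,3); P=P[~np.isnan(P[:,0])]; P=P[(P[:,2]>.03)]
    if nm=="jar": P=P[P[:,2]<.1]
    if nm=="bottle":P=P[(P[:,:2]@n)<.2]
    N=P[:,:2]@n;Y=P[:,:2]@ey
    print(nm,N.min(),N.max(),Y.min(),Y.max(),P[:,2].max())
```

```text
cam in tool [ 0.08467889  0.00114462 -0.14259748] cam axes in tool
 [[ 0.001 -0.945 -0.326]
 [ 1.     0.001  0.001]
 [-0.    -0.326  0.945]]
top lid n range mid [0.21568614 0.36390542] y range [0.39338632 0.63160542] lip n [0.38148174]
84 [0.36809652 0.37041294 0.37340312 0.37621596 0.38624808]
0.5 27 0.3758994844882438
0.52 1 0.3859456904707669
0.54 2 0.37585847366878833
[0.364 0.542 0.17 ]
[0.359 0.543 0.173]
[0.36  0.54  0.171]
[0.364 0.533 0.172]
[0.358 0.539 0.169]
[0.375 0.524 0.157]
[0.361 0.533 0.172]
[0.356 0.539 0.167]
[0.373 0.524 0.153]
[0.36  0.531 0.17 ]
[0.376 0.518 0.155]
[0.37  0.524 0.151]
[0.36  0.528 0.172]
[0.378 0.514 0.151]
[0.371 0.519 0.152]
[0.363 0.522 0.172]
[0.357 0.528 0.171]
[0.375 0.514 0.152]
[0.369 0.52  0.148]
[0.361 0.523 0.17 ]
[0.378 0.507 0.156]
[0.372 0.513 0.153]
[0.364 0.517 0.169]
[0.358 0.522 0.169]
[0.375 0.508 0.153]
[0.369 0.514 0.149]
[0.361 0.516 0.172]
[0.378 0.501 0.156]
[0.372 0.507 0.156]
[0.364 0.511 0.171]
[0.358 0.516 0.17 ]
[0.374 0.503 0.153]
[0.368 0.509 0.152]
[0.358 0.514 0.169]
[0.375 0.501 0.146]
[0.368 0.506 0.147]
[0.36
[... 4455 characters left out ...]
 0.507 0.043]
[0.377 0.501 0.044]
[0.363 0.508 0.033]
[0.363 0.486 0.048]
[0.383 0.5   0.044]
[0.362 0.509 0.029]
[0.362 0.488 0.043]
[0.383 0.501 0.04 ]
[0.363 0.502 0.03 ]
[0.386 0.501 0.039]
[0.363 0.503 0.027]
[0.362 0.483 0.04 ]
[0.364 0.485 0.036]
[0.363 0.483 0.034]
[0.362 0.485 0.029]
bottle 0.09310451166831939 0.16062939136779314 0.36542221708894523 0.43204579302093593 0.1658295354561325
jar 0.2236165536144475 0.28559012505080633 0.6543961620419095 0.7140954437384903 0.08315623348357451
dish 0.37238548744288796 0.4993431109663407 0.59245006453598 0.6942434790379399 0.17603262932287222
rack 0.019448539495928417 0.10433072503689679 0.5207942631169238 0.67346497575373 0.162999391752249
```

The front face is at N=0.3635 along n=(0.648,0.762) and the lever centre at Y=0.5125 along ey=(0.762,-0.648). Both views agree to about 1 mm, so I'll move to the front of the case.

play_rows:
  plan:
    - [33, -31, 10, 0, 0, -0.117, 85]
    - [67, -63, 20, 0, 0, -0.233, 85]
    - [100, -94, 30, 0, 0, -0.35, 85]
    - [133, -125, 40, 0, 0, -0.467, 85]
    - [167, -157, 50, 0, 0, -0.583, 85]
    - [200, -188, 50, 0, 0, -0.7, 85]
    - [233, -219, 50, 0, 0, -0.817, 85]
    - [267, -251, 50, 0, 0, -0.933, 85]
    - [300, -282, 50, 0, 0, -1.05, 85]
    - [333, -313, 50, 0, 0, -1.167, 85]
    - [367, -345, 50, 0, 0, -1.283, 85]
    - [400, -376, 50, 0, 0, -1.4, 85]

```text
clock: 1.35
tcp_pos: [0.5568, 0.2792, 0.2813]
orientation: [-2.294, -2.146, -0.0]
contact_force: [0.3, 1.1, 0.1]
grip_width: 0.0849
```

```bash
cat >> h.py <<'E'
from scipy.spatial.transform import Rotation as Rot
yaw=np.deg2rad(-40.36); ey=np.array([np.cos(yaw),np.sin(yaw),0]); n=np.array([-ey[1],ey[0],0]); ez=np.array([0,0,1.])
N0,Y0=.3635,.5125
def W(nn,yy,z): # case-front coords (mm) -> world m
    return (N0+nn/1e3)*n+(Y0+yy/1e3)*ey+ez*z/1e3
def RT(deg):
    a=np.deg2rad(deg); return np.stack([np.cos(a)*n-np.sin(a)*ez,ey,-np.sin(a)*n-np.cos(a)*ez],1)
def state(o):
    p=np.array(o["tcp_pos"]);T=Rot.from_rotvec(o["orientation"]).as_matrix()
    print("t %.2f"%o["clock"],"tcp",(p*1e3).round(1),"case(n,y,z)",((p@n-N0)*1e3).round(1),((p@ey-Y0)*1e3).round(1),(p[2]*1e3).round(1),
     "tilt %.1f"%np.degrees(np.arctan2(-T[:,2]@n,-T[:,2]@ez)),"toolz.ey %.3f"%(T[:,2]@ey),"yaw(y vs ey) %.1f"%np.degrees(np.arctan2(T[:,1]@n,T[:,1]@ey)),
     "q",np.round(o["joints"],2),"F",np.round(o["contact_force"],1),"g %.1f"%(o["grip_width"]*1e3))
    return p,T
def goal(o,nn,yy,z,deg):
    p,T=state(o); print("shift",((W(nn,yy,z)-p)*1e3).round(1),"turn",Rot.from_matrix(RT(deg)@T.T).as_rotvec().round(3))
E
python3 - <<'E'
from h import *
from bench import r
goal(r.get_obs(),200,0,250,30)
E
```

```text
t 1.35 tcp [556.8 279.2 281.3] case(n,y,z) 209.8 -269.1 281.3 tilt -0.0 toolz.ey -0.000 yaw(y vs ey) 36.5 q [-0.92  0.37  0.48  1.65 -0.18  1.16 -0.47] F [0.3 1.1 0.1] g 84.9
shift [ 198.7 -181.7  -31.3] turn [-0.493  0.2   -0.623]
```

play_rows:
  plan:
    - [28, -26, -4, -0.07, 0.029, -0.089, 70]
    - [57, -52, -9, -0.141, 0.057, -0.178, 60]
    - [85, -78, -13, -0.211, 0.086, -0.267, 50]
    - [114, -104, -18, -0.282, 0.114, -0.356, 50]
    - [142, -130, -22, -0.352, 0.143, -0.445, 50]
    - [170, -156, -27, -0.423, 0.171, -0.534, 50]
    - [199, -182, -31, -0.493, 0.2, -0.623, 50]
    - [199, -182, -31, -0.493, 0.2, -0.623, 50]

```text
clock: 2.15
tcp_pos: [0.7561, 0.0938, 0.2415]
orientation: [2.574, 1.188, -0.709]
contact_force: [-0.8, 0.2, -2.5]
grip_width: 0.0499
```

Run:
```python
from h import *
from bench import r
o=r.get_obs();goal(o,90,0,110,40)
f=r.grab_frame("wrist");pickle.dump(f,open("w1.pkl","wb"));cv2.imwrite("pics/w1.png",f["color"])
g=r.grab_frame("side");cv2.imwrite("pics/s1.png",g["color"])
```

```text
t 2.15 tcp [756.1  93.8 241.5] case(n,y,z) 197.6 2.9 241.5 tilt 30.7 toolz.ey -0.004 yaw(y vs ey) -0.2 q [-0.58  0.99  0.68  0.9  -0.18  1.78 -0.75] F [-0.8  0.2 -2.5] g 49.9
shift [ -71.9  -80.1 -131.5] turn [-0.126  0.102  0.003]
```

View pics/w1.png

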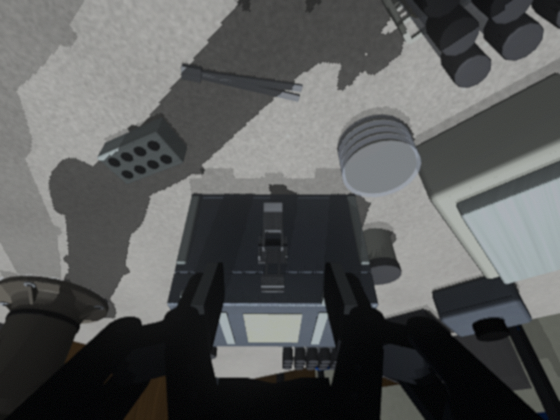

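View pics/s1.png

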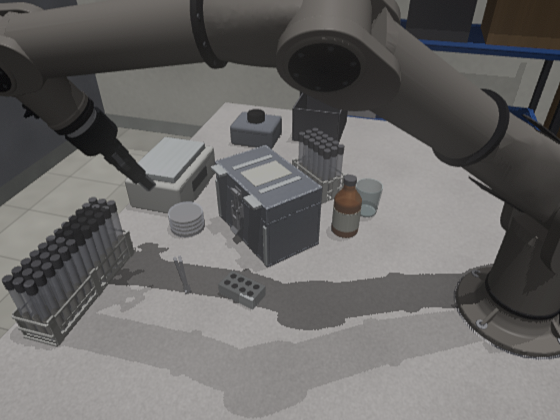

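The wrist view shows the latch centred at u≈273 (rows 205-265), which matches the alignment. I'll check its position with the wrist depth and go on in.

Run:
```python
from h import *
f=pickle.load(open("w1.pkl","rb"));P=cloud(f)[190:300,180:370].reshape(-1,3);P=P[~np.isnan(P[:,0])]
N=(P@n-N0)*1e3;Y=(P@ey-Y0)*1e3;Z=P[:,2]*1e3
m=(abs(Y)>30)&(abs(Y)<48)&(Z>20)&(Z<150)&(N<10); print("face n",np.median(N[m]),m.sum())
m=(abs(Y)<22)&(N>9)&(N<40)&(Z>30)&(Z<160)
for z in range(30,165,8):
    k=m&(abs(Z-z)<4)
    if k.any(): print(z,k.sum(),"Y",np.percentile(Y[k],[3,97]).round(1),"N",np.median(N[k]).round(1))
m=(N>10)&(N<22)&(Z>160); print("lips Y",np.percentile(Y[m&(Y>0)],[2,98]) if (m&(Y>0)).any() else '',np.percentile(Y[m&(Y<0)],[2,98]) if (m&(Y<0)).any() else '')
```

```text
face n 0.9962386276554658 2342
38 87 Y [-13.   12.3] N 23.7
46 132 Y [-13.   12.3] N 19.0
54 94 Y [-12.8  12.2] N 17.5
62 99 Y [-12.6  12.1] N 17.4
70 98 Y [-12.4  12. ] N 17.4
78 119 Y [-12.2  11.2] N 16.7
86 65 Y [-17.1  16.9] N 13.6
94 95 Y [-16.9  16.7] N 13.5
102 173 Y [-17.5  16.3] N 14.9
110 51 Y [-17.7  16.4] N 10.5
118 39 Y [-17.3  16.4] N 9.9
126 26 Y [-8.9  7.8] N 9.8
134 29 Y [-8.7  7.8] N 10.3
142 75 Y [-11.8  11.1] N 14.4
150 163 Y [-12.7  12.1] N 14.4
158 5 Y [-9.9 10.6] N 13.6
lips Y [55.03002446 55.67031531] [-100.41806702  -98.23441236]
```

play_rows:
  plan:
    - [-18, -20, -33, -0.032, 0.026, 0, 50]
    - [-36, -40, -66, -0.063, 0.051, 0, 50]
    - [-54, -60, -98, -0.095, 0.077, 0.001, 50]
    - [-72, -80, -131, -0.126, 0.102, 0.003, 50]
    - [-72, -80, -131, -0.126, 0.102, 0.003, 50]

```text
clock: 2.75
tcp_pos: [0.6776, 0.019, 0.1161]
orientation: [2.463, 1.151, -0.89]
contact_force: [-0.9, -0.0, -0.6]
grip_width: 0.0499
```

Run:
```python
from h import *
from bench import r
o=r.get_obs();goal(o,45,0,70,40)
```

```text
t 2.75 tcp [677.6  19.  116.1] case(n,y,z) 89.8 -8.5 116.1 tilt 39.6 toolz.ey -0.001 yaw(y vs ey) 0.3 q [-0.63  1.02  0.68  1.25 -0.1   1.53 -0.74] F [-0.9 -0.  -0.6] g 49.9
shift [-22.5 -39.6 -46.1] turn [-0.01   0.    -0.006]
```

The lever is at y≈0, outer face n≈17, z 38-80. I'll approach along the tool axis at a tilt of about 43°.

play_rows:
  plan:
    - [-11, -20, -20, -0.03, 0.02, 0, 50]
    - [-22, -39, -41, -0.05, 0.04, 0, 50]
    - [-22, -39, -41, -0.05, 0.04, 0, 50]
    - [-22, -39, -41, -0.05, 0.04, 0, 50]

```text
clock: 3.15
tcp_pos: [0.6618, -0.0185, 0.0803]
orientation: [2.417, 1.128, -0.943]
contact_force: [-0.2, 1.0, 0.1]
grip_width: 0.0503
```

Run:
```python
from h import *
from bench import r
o=r.get_obs();goal(o,12,0,43,44)
f=r.grab_frame("wrist");pickle.dump(f,open("w2.pkl","wb"));cv2.imwrite("pics/w2.png",f["color"])
```

```text
t 3.15 tcp [661.8 -18.5  80.3] case(n,y,z) 51.0 3.7 80.3 tilt 42.7 toolz.ey 0.008 yaw(y vs ey) 0.5 q [-0.62  1.06  0.69  1.31 -0.07  1.47 -0.73] F [-0.2  1.   0.1] g 50.3
shift [-28.1 -27.3 -37.3] turn [-0.015  0.017 -0.008]
```

View pics/w2.png

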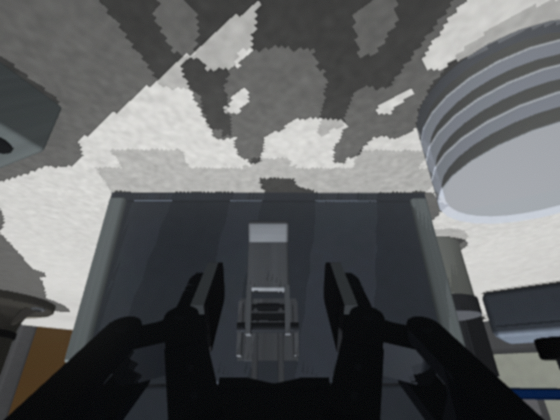

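The fingers straddle the lever, which is at u≈268, rows 222-290, with pad tips at u≈210 and 335. Moving in now.

play_rows:
  plan:
    - [-14, -14, -19, -0.01, 0.01, 0, 50]
    - [-26, -25, -34, -0.015, 0.017, -0.008, 50]
    - [-26, -25, -34, -0.015, 0.017, -0.008, 50]
    - [-26, -25, -34, -0.015, 0.017, -0.008, 50]

```text
clock: 3.6
tcp_pos: [0.6364, -0.044, 0.0459]
orientation: [2.407, 1.114, -0.973]
contact_force: [0.7, 0.2, -0.1]
grip_width: 0.05
```

Run:
```python
from h import *
from bench import r
o=r.get_obs();goal(o,12,0,43,44)
```

```text
t 3.60 tcp [636.4 -44.   45.9] case(n,y,z) 15.1 0.9 45.9 tilt 44.1 toolz.ey 0.001 yaw(y vs ey) 0.0 q [-0.62  1.08  0.68  1.39 -0.07  1.39 -0.74] F [ 0.7  0.2 -0.1] g 50.0
shift [-2.7 -1.8 -2.9] turn [ 0.001 -0.    -0.   ]
```

play_rows:
  plan:
    - [-2, -2, -3, 0, 0, 0, 40]
    - [-2, -2, -3, 0, 0, 0, 15]
    - [-2, -2, -3, 0, 0, 0, 10]
    - [-2, -2, -3, 0, 0, 0, 10]
    - [-2, -2, -3, 0, 0, 0, 10]
    - [-2, -2, -3, 0, 0, 0, 10]
    - [-2, -2, -3, 0, 0, 0, 10]
  grip_force: 25

```text
clock: 4.3
tcp_pos: [0.6336, -0.0465, 0.042]
orientation: [2.406, 1.113, -0.976]
contact_force: [1.7, 3.8, 6.0]
grip_width: 0.0253
```

Run:
```python
from h import *
from bench import r
o=r.get_obs();goal(o,12,0,43,44)
# arc shifts for grip point about pivot (12,100), r=50, keeping tilt
for th in np.arange(0,1.81,.1):
    dn,dz=50*np.sin(th),50*(1-np.cos(th))
    print(round(th,2),(dn*n+dz*ez).round(1))
```

```text
t 4.30 tcp [633.6 -46.5  42. ] case(n,y,z) 11.4 0.4 42.0 tilt 44.1 toolz.ey -0.000 yaw(y vs ey) -0.0 q [-0.62  1.09  0.68  1.4  -0.07  1.38 -0.74] F [1.7 3.8 6. ] g 25.3
shift [0.1 0.8 1. ] turn [ 0.002 -0.002  0.   ]
0.0 [0. 0. 0.]
0.1 [3.2 3.8 0.2]
0.2 [6.4 7.6 1. ]
0.3 [ 9.6 11.3  2.2]
0.4 [12.6 14.8  3.9]
0.5 [15.5 18.3  6.1]
0.6 [18.3 21.5  8.7]
0.7 [20.9 24.5 11.8]
0.8 [23.2 27.3 15.2]
0.9 [25.4 29.8 18.9]
1.0 [27.2 32.1 23. ]
1.1 [28.9 34.  27.3]
1.2 [30.2 35.5 31.9]
1.3 [31.2 36.7 36.6]
1.4 [31.9 37.5 41.5]
1.5 [32.3 38.  46.5]
1.6 [32.4 38.1 51.5]
1.7 [32.1 37.8 56.4]
1.8 [31.5 37.1 61.4]
```

Gripped: 25.3 mm opening on the 26 mm lever. Now I'll pull along the arc to about 1.0 rad.

play_rows:
  plan:
    - [3, 4, 0, 0, 0, 0, 10]
    - [6, 8, 1, 0, 0, 0, 10]
    - [10, 11, 2, 0, 0, 0, 10]
    - [13, 15, 4, 0, 0, 0, 10]
    - [15, 18, 6, 0, 0, 0, 10]
    - [18, 22, 9, 0, 0, 0, 10]
    - [21, 25, 12, 0, 0, 0, 10]
    - [23, 27, 15, 0, 0, 0, 10]
    - [25, 30, 19, 0, 0, 0, 10]
    - [27, 32, 23, 0, 0, 0, 10]
    - [27, 32, 23, 0, 0, 0, 10]

```text
clock: 5.4
tcp_pos: [0.6591, -0.0164, 0.0645]
orientation: [2.406, 1.109, -0.981]
contact_force: [-2.6, -3.9, 0.4]
grip_width: 0.0249
```

Run:
```python
from h import *
from bench import r
o=r.get_obs();state(o)
f=r.grab_frame("wrist");pickle.dump(f,open("w3.pkl","wb"));cv2.imwrite("pics/w3.png",f["color"])
g=r.grab_frame("side");crop(g,170,310,135,265,5,"pics/s3.png")
```

```text
t 5.40 tcp [659.1 -16.4  64.5] case(n,y,z) 50.8 0.4 64.5 tilt 44.3 toolz.ey -0.002 yaw(y vs ey) -0.1 q [-0.62  1.1   0.68  1.29 -0.08  1.48 -0.75] F [-2.6 -3.9  0.4] g 24.9
```

View pics/w3.png

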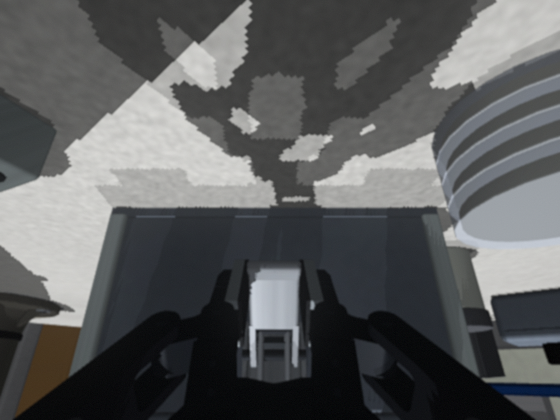

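View pics/s3.png

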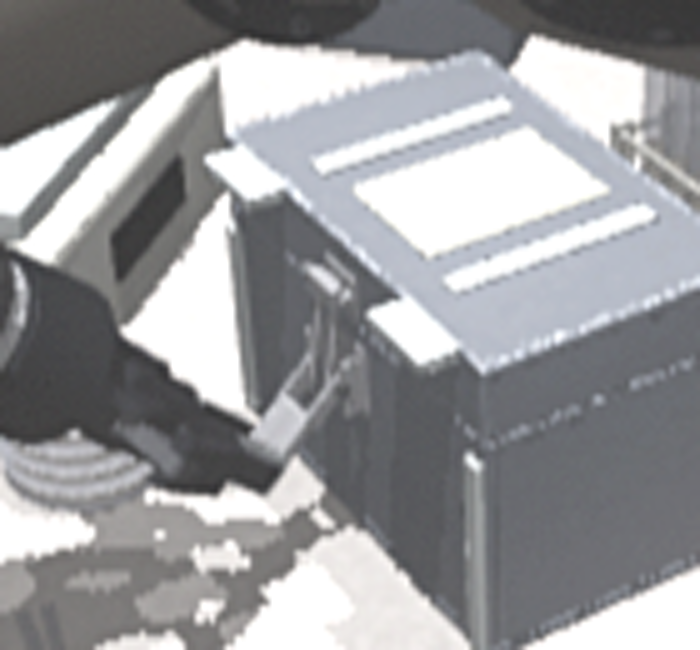

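The lever is at about 1 rad and the grip is holding. I'll go on to about 1.8 rad.

play_rows:
  plan:
    - [2, 2, 4, 0, 0, 0, 10]
    - [3, 3, 9, 0, 0, 0, 10]
    - [4, 5, 14, 0, 0, 0, 10]
    - [5, 5, 19, 0, 0, 0, 10]
    - [5, 6, 24, 0, 0, 0, 10]
    - [5, 6, 29, 0, 0, 0, 10]
    - [5, 6, 33, 0, 0, 0, 10]
    - [4, 5, 38, 0, 0, 0, 10]
    - [4, 5, 40, 0, 0, 0, 10]
    - [4, 5, 40, 0, 0, 0, 10]

```text
clock: 6.5
tcp_pos: [0.6648, -0.0095, 0.1049]
orientation: [2.407, 1.113, -0.974]
contact_force: [6.3, -0.7, -1.8]
grip_width: 0.0245
```

Run:
```python
from h import *
from bench import r
o=r.get_obs();state(o)
f=r.grab_frame("wrist");pickle.dump(f,open("w4.pkl","wb"));cv2.imwrite("pics/w4.png",f["color"])
g=r.grab_frame("side");pickle.dump(g,open("s4.pkl","wb"));crop(g,170,310,135,265,5,"pics/s4.png")
```

```text
t 6.50 tcp [664.8  -9.5 104.9] case(n,y,z) 59.8 0.2 104.9 tilt 44.1 toolz.ey 0.000 yaw(y vs ey) 0.0 q [-0.63  1.06  0.7   1.27 -0.06  1.53 -0.73] F [ 6.3 -0.7 -1.8] g 24.5
```

View pics/w4.png

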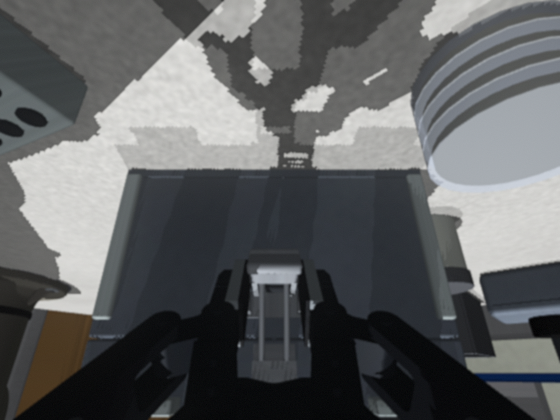

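View pics/s4.png

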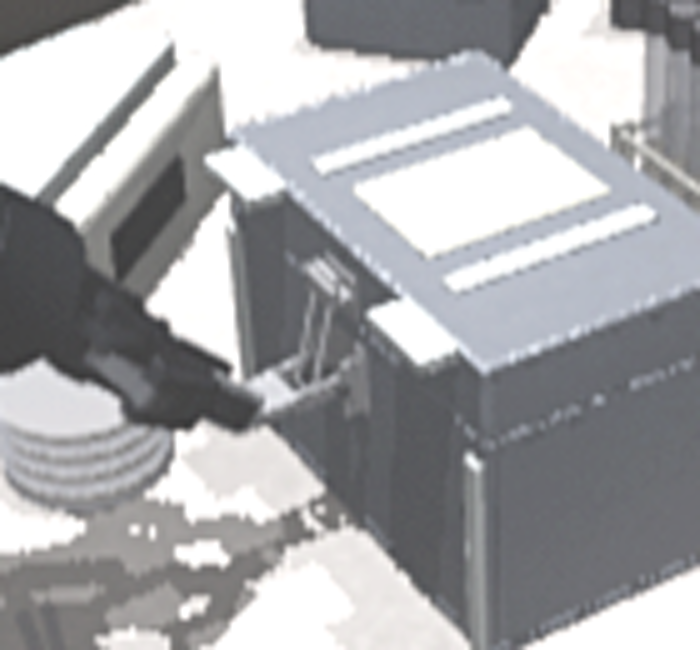

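The hook is still seated, so the lever looks short of 1.65. I'll measure its angle and raise further.

Run:
```python
from h import *
f=pickle.load(open("s4.pkl","rb"));P=cloud(f)[135:265,170:310].reshape(-1,3);P=P[~np.isnan(P[:,0])]
N=(P@n-N0)*1e3;Y=(P@ey-Y0)*1e3;Z=P[:,2]*1e3
m=(abs(Y)<14)&(N>8)&(N<75)&(Z>70)&(Z<130)
for a in range(8,75,6):
    k=m&(abs(N-a)<3)
    if k.any(): print(a,k.sum(),np.percentile(Z[k],[5,50,95]).round(1))
```

```text
8 3 [101.3 102.1 104.1]
14 30 [ 96.5 103.6 129.4]
20 42 [ 95.8 104.5 123.5]
26 24 [ 93.2  98.3 103.9]
32 16 [ 95.1 100.7 103.7]
38 20 [ 96.3 102.5 104. ]
44 24 [ 95.8 102.8 103.9]
50 11 [ 95.8  99.4 103.1]
56 12 [ 94.2 111.9 117.3]
62 6 [ 98.9 118.4 123.9]
68 6 [121.7 126.7 128.8]
```

play_rows:
  plan:
    - [-1, -1, 4, 0, 0, 0, 10]
    - [-2, -2, 8, 0, 0, 0, 10]
    - [-3, -3, 12, 0, 0, 0, 10]
    - [-4, -4, 15, 0, 0, 0, 10]
    - [-4, -4, 15, 0, 0, 0, 10]

```text
clock: 7.1
tcp_pos: [0.6614, -0.0133, 0.1202]
orientation: [2.406, 1.114, -0.972]
contact_force: [8.1, 1.1, 0.2]
grip_width: 0.0245
```

Run:
```python
from h import *
from bench import r
o=r.get_obs();state(o)
f=r.grab_frame("wrist");pickle.dump(f,open("w5.pkl","wb"));cv2.imwrite("pics/w5.png",f["color"])
g=r.grab_frame("side");pickle.dump(g,open("s5.pkl","wb"));crop(g,170,310,135,265,5,"pics/s5.png")
```

```text
t 7.10 tcp [661.4 -13.3 120.2] case(n,y,z) 54.7 0.1 120.2 tilt 44.0 toolz.ey 0.002 yaw(y vs ey) 0.1 q [-0.63  1.03  0.71  1.28 -0.05  1.54 -0.72] F [8.1 1.1 0.2] g 24.5
```

View pics/w5.png

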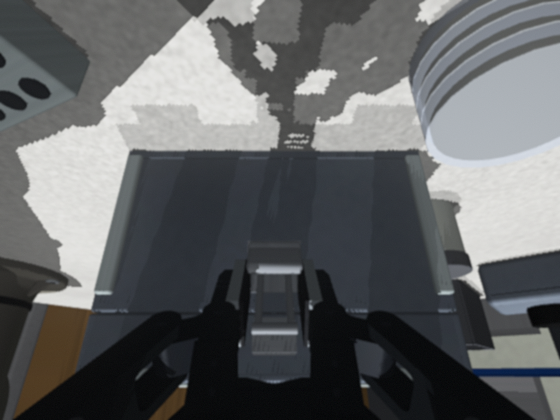

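View pics/s5.png

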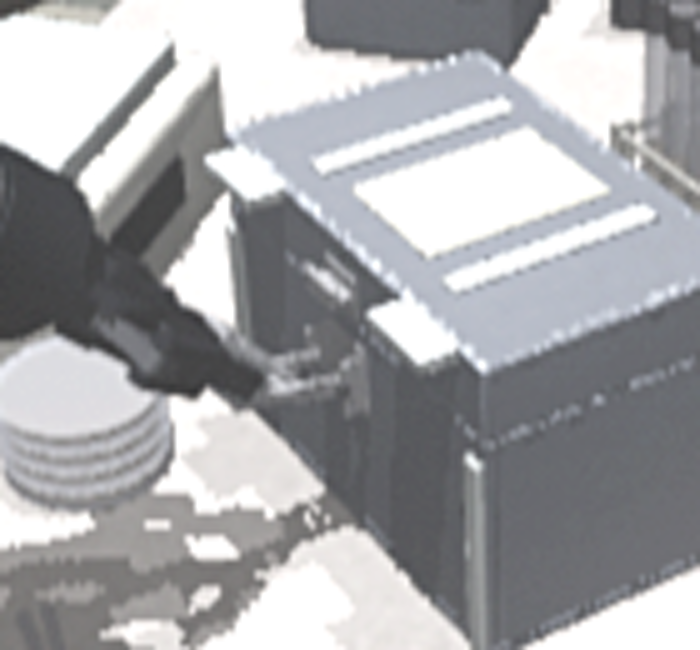

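The hook has sprung off: the cross bar is at (274,335) in the wrist view, off the keeper and lying between the fingers. I'll open and back straight out.

play_rows:
  plan:
    - [0, 0, 0, 0, 0, 0, 50]
    - [0, 0, 0, 0, 0, 0, 50]
    - [0, 0, 0, 0, 0, 0, 50]
    - [0, 0, 0, 0, 0, 0, 50]
    - [8, 9, 13, 0, 0, 0, 50]
    - [18, 21, 29, 0, 0, 0, 50]
    - [31, 36, 50, 0, 0, 0, 50]
    - [45, 53, 72, 0, 0, 0, 50]
    - [45, 53, 72, 0, 0, 0, 50]

```text
clock: 8.1
tcp_pos: [0.7071, 0.0414, 0.194]
orientation: [2.406, 1.116, -0.97]
contact_force: [0.1, 0.3, 0.4]
grip_width: 0.05
```

Run:
```python
from h import *
from bench import r
o=r.get_obs();goal(o,70,78,140,55)
f=r.grab_frame("wrist");pickle.dump(f,open("w6.pkl","wb"));cv2.imwrite("pics/w6.png",f["color"])
g=r.grab_frame("side");pickle.dump(g,open("s6.pkl","wb"));crop(g,170,310,135,265,5,"pics/s6.png")
```

```text
t 8.10 tcp [707.1  41.4 194. ] case(n,y,z) 125.9 -0.5 194.0 tilt 44.0 toolz.ey 0.003 yaw(y vs ey) 0.2 q [-0.62  1.05  0.72  1.04 -0.06  1.76 -0.72] F [0.1 0.3 0.4] g 50.0
shift [ 23.6 -93.5 -54. ] turn [-0.146  0.126 -0.003]
```

View pics/w6.png

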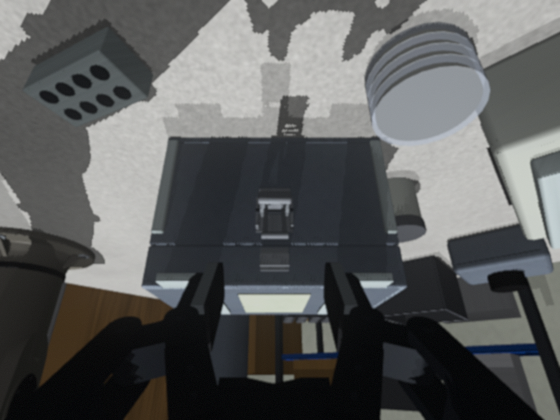

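View pics/s6.png

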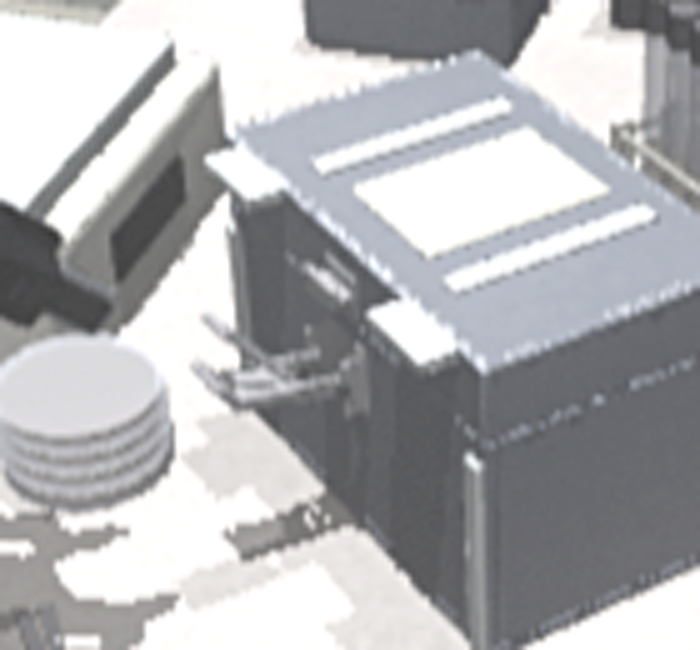

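The lever stays up at about level and the hook hangs free outward at (215,330) in the side crop. Next I'll shut the fingers and go below the left lip.

```bash
cat >> h.py <<'E'
def tip(thd,a,s,half=11,edge=(18,162)):
    # tip n,z with finger inner side on lip edge
    R0=np.hypot(edge[0]+150,edge[1]-130);ph=np.arctan2(edge[1]-130,edge[0]+150)+np.deg2rad(thd);A=np.deg2rad(a)
    return -150+R0*np.cos(ph)+half*np.cos(A)-s*np.sin(A), 130+R0*np.sin(ph)-half*np.sin(A)-s*np.cos(A)
E
python3 - <<'E'
from h import *
from bench import r
print([np.round(tip(t,60-.6*t,14),1) for t in (0,20,50,75,100)])
goal(r.get_obs(),80,78,132,60)
E
```

```text
[array([ 11.4, 145.5]), array([ -6.1, 200. ]), array([-64. , 261.6]), array([-130.4,  284.2]), array([-199.7,  275.9])]
t 8.20 tcp [704.7  38.8 191.1] case(n,y,z) 122.4 -0.6 191.1 tilt 44.2 toolz.ey -0.001 yaw(y vs ey) -0.0 q [-0.62  1.05  0.72  1.05 -0.06  1.76 -0.72] F [-0.1  0.4 -0.5] g 49.9
shift [ 32.5 -83.2 -59.1] turn [-0.211  0.178  0.001]
```

play_rows:
  plan:
    - [8, -21, -15, -0.05, 0.045, 0, 30]
    - [16, -42, -30, -0.1, 0.09, 0, 0]
    - [24, -62, -45, -0.16, 0.13, 0, 0]
    - [32, -83, -59, -0.211, 0.178, 0, 0]
    - [32, -83, -59, -0.211, 0.178, 0, 0]
    - [32, -83, -59, -0.211, 0.178, 0, 0]
    - [32, -83, -59, -0.211, 0.178, 0, 0]

```text
clock: 8.9
tcp_pos: [0.7369, -0.0436, 0.1339]
orientation: [2.187, 1.009, -1.26]
contact_force: [-0.8, -0.2, 1.2]
grip_width: 0.0001
```

Run:
```python
from h import *
from bench import r
o=r.get_obs();goal(o,11,78,138,60)
f=r.grab_frame("wrist");pickle.dump(f,open("w7.pkl","wb"));cv2.imwrite("pics/w7.png",f["color"])
```

```text
t 8.90 tcp [736.9 -43.6 133.9] case(n,y,z) 80.5 77.2 133.9 tilt 59.9 toolz.ey 0.000 yaw(y vs ey) -0.0 q [-0.51  1.29  0.76  0.84  0.05  1.89 -0.65] F [-0.8 -0.2  1.2] g 0.1
shift [-44.4 -53.5   4.1] turn [-0.     0.002  0.001]
```

View pics/w7.png

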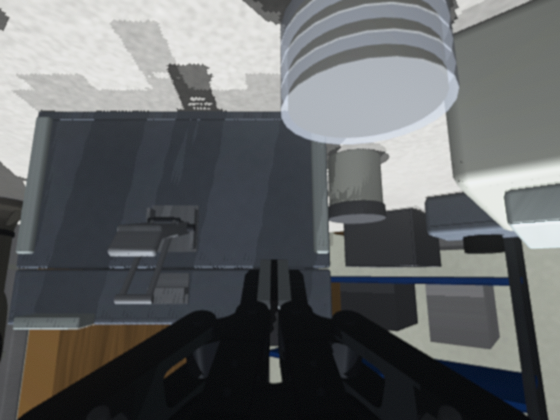

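The shut fingers (u≈262-300) point at the lid front below the left lip. The lever and hook are clear to the left, around (150,250). Sliding in under the lip.

play_rows:
  plan:
    - [-11, -13, 1, 0, 0, 0, 0]
    - [-22, -27, 2, 0, 0, 0, 0]
    - [-33, -40, 3, 0, 0, 0, 0]
    - [-44, -53, 4, 0, 0, 0, 0]
    - [-44, -53, 4, 0, 0, 0, 0]
    - [-44, -53, 4, 0, 0, 0, 0]

```text
clock: 9.55
tcp_pos: [0.6934, -0.0959, 0.1378]
orientation: [2.188, 1.011, -1.259]
contact_force: [0.4, 0.5, 0.3]
grip_width: -0.0003
```

Run:
```python
from h import *
from bench import r
o=r.get_obs();p,T=state(o)
a0=60;q0=np.array([11,0,138.])
for t in range(0,101,4):
    a=60-.6*t; tn,tz=tip(t,a,14)
    print(t,(((tn-q0[0])*n)+ez*(tz-q0[2])).round(0),Rot.from_matrix(RT(a)@RT(60).T).as_rotvec().round(3))
```

```text
t 9.55 tcp [693.4 -95.9 137.8] case(n,y,z) 12.4 78.0 137.8 tilt 59.9 toolz.ey 0.000 yaw(y vs ey) -0.0 q [-0.53  1.21  0.77  1.07  0.08  1.74 -0.63] F [0.4 0.5 0.3] g -0.3
0 [0. 0. 7.] [0. 0. 0.]
4 [-1. -1. 19.] [ 0.032 -0.027  0.   ]
8 [-3. -3. 30.] [ 0.064 -0.054  0.   ]
12 [-5. -6. 41.] [ 0.096 -0.081  0.   ]
16 [-8. -9. 52.] [ 0.128 -0.109  0.   ]
20 [-11. -13.  62.] [ 0.16  -0.136  0.   ]
24 [-15. -17.  72.] [ 0.192 -0.163  0.   ]
28 [-19. -22.  81.] [ 0.223 -0.19  -0.   ]
32 [-24. -28.  90.] [ 0.255 -0.217 -0.   ]
36 [-28. -34.  99.] [ 0.287 -0.244  0.   ]
40 [-34. -40. 107.] [ 0.319 -0.271 -0.   ]
44 [-39. -46. 114.] [ 0.351 -0.298  0.   ]
48 [-45. -53. 121.] [ 0.383 -0.326  0.   ]
52 [-52. -61. 127.] [ 0.415 -0.353  0.   ]
56 [-58. -69. 132.] [ 0.447 -0.38  -0.   ]
60 [-65. -76. 136.] [ 0.479 -0.407 -0.   ]
64 [-72. -85. 140.] [ 0.511 -0.434 -0.   ]
68 [-79. -93. 143.] [ 0.543 -0.461 -0.   ]
72 [ -86. -101.  145.] [ 0.575 -0.488 -0.   ]
76 [ -93. -110.  146.] [ 0.606 -0.515 -0.   ]
80 [-101. -118.  147.] [ 0.638 -0.543  0.   ]
84 [-108. -127.  147.] [ 0.67 -0.57 -0.  ]
88 [-115. -136.  146.] [ 0.702 -0.597  0.   ]
92 [-122. -144.  144.] [ 0.734 -0.624 -0.   ]
96 [-130. -152.  141.] [ 0.766 -0.651  0.   ]
100 [-136. -161.  138.] [ 0.798 -0.678 -0.   ]
```

play_rows:
  plan:
    - [0, 0, 4, 0, 0, 0, 0]
    - [0, 0, 7, 0, 0, 0, 0]
    - [0, 0, 13, 0.016, -0.013, 0, 0]
    - [-1, -1, 19, 0.032, -0.027, 0, 0]
    - [-2, -2, 25, 0.048, -0.04, 0, 0]
    - [-3, -3, 30, 0.064, -0.054, 0, 0]
    - [-4, -5, 36, 0.08, -0.068, 0, 0]
    - [-5, -6, 41, 0.096, -0.081, 0, 0]
    - [-8, -9, 52, 0.128, -0.109, 0, 0]
    - [-11, -13, 62, 0.16, -0.136, 0, 0]
    - [-15, -17, 72, 0.192, -0.163, 0, 0]

```text
clock: 10.65
tcp_pos: [0.6777, -0.1145, 0.2091]
orientation: [2.39, 1.104, -1.001]
contact_force: [2.5, 2.9, -0.8]
grip_width: 0.0002
```

Run:
```python
from h import *
from bench import r
o=r.get_obs();state(o)
g=r.grab_frame("side");pickle.dump(g,open("s8.pkl","wb"));crop(g,170,320,115,265,4,"pics/s8.png")
```

```text
t 10.65 tcp [ 677.7 -114.5  209.1] case(n,y,z) -11.9 78.0 209.1 tilt 45.5 toolz.ey -0.000 yaw(y vs ey) -0.1 q [-0.53  0.97  0.77  1.22  0.03  1.61 -0.58] F [ 2.5  2.9 -0.8] g 0.2
```

View pics/s8.png

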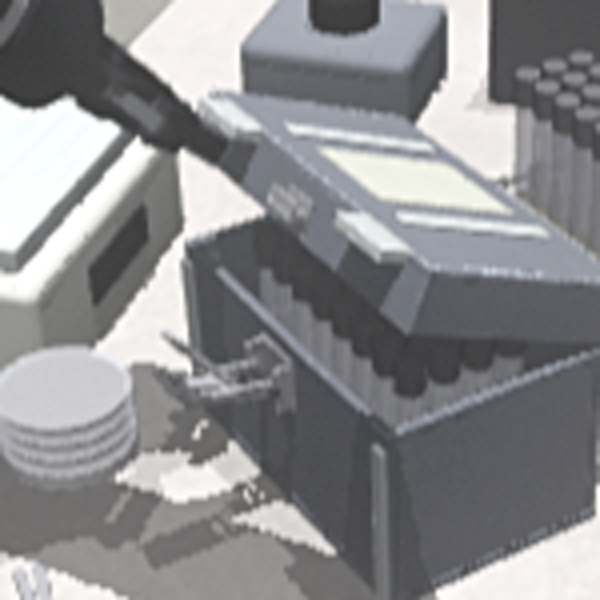

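The lid is rising, at about 24°, with tube caps visible inside. I'll keep following the arc.

play_rows:
  plan:
    - [-4, -5, 9, 0.032, -0.027, 0, 0]
    - [-9, -11, 18, 0.064, -0.054, 0, 0]
    - [-13, -17, 27, 0.096, -0.081, 0, 0]
    - [-19, -23, 35, 0.127, -0.108, 0, 0]
    - [-24, -29, 42, 0.159, -0.135, 0, 0]
    - [-30, -36, 49, 0.191, -0.163, 0, 0]
    - [-37, -44, 55, 0.223, -0.19, 0, 0]
    - [-43, -52, 60, 0.255, -0.217, 0, 0]
    - [-50, -59, 64, 0.287, -0.244, 0, 0]
    - [-57, -68, 68, 0.319, -0.271, 0, 0]
    - [-64, -76, 71, 0.351, -0.298, 0, 0]
    - [-71, -84, 73, 0.383, -0.325, 0, 0]

```text
clock: 11.9
tcp_pos: [0.6059, -0.1994, 0.2818]
orientation: [2.718, 1.254, -0.401]
contact_force: [1.3, 0.7, -1.6]
grip_width: 0.0001
```

Run:
```python
from h import *
from bench import r
o=r.get_obs();state(o)
g=r.grab_frame("side");pickle.dump(g,open("s9.pkl","wb"));crop(g,150,320,80,250,3.5,"pics/s9.png")
```

```text
t 11.90 tcp [ 605.9 -199.4  281.8] case(n,y,z) -123.1 78.3 281.8 tilt 16.8 toolz.ey -0.001 yaw(y vs ey) -0.1 q [-0.4   0.55  0.76  1.54 -0.1   1.31 -0.37] F [ 1.3  0.7 -1.6] g 0.1
```

View pics/s9.png

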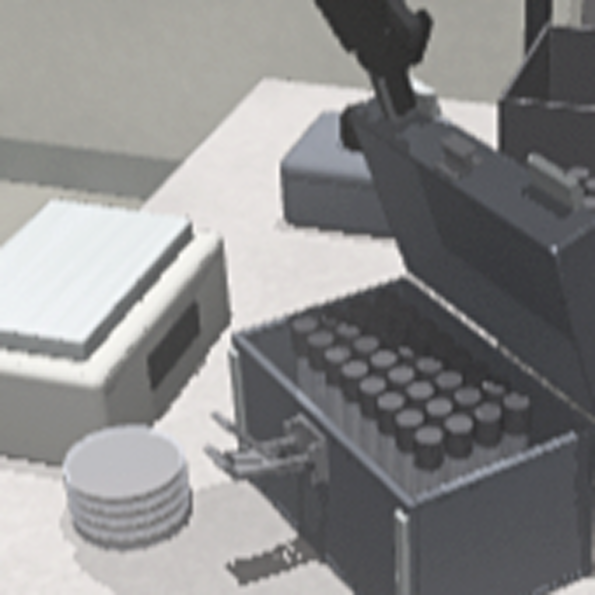

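play_rows:
  plan:
    - [-7, -9, 2, 0.031, -0.027, 0, 0]
    - [-15, -17, 3, 0.063, -0.055, 0, 0]
    - [-22, -26, 3, 0.095, -0.082, 0, 0]
    - [-29, -35, 3, 0.127, -0.109, 0, 0]
    - [-36, -43, 1, 0.159, -0.136, 0, 0]
    - [-44, -51, -1, 0.191, -0.163, 0, 0]
    - [-48, -56, -3, 0.207, -0.176, 0, 0]
    - [-50, -60, -4, 0.223, -0.19, 0, 0]
    - [-50, -60, -4, 0.223, -0.19, 0, 0]

```text
clock: 12.85
tcp_pos: [0.5568, -0.2575, 0.2777]
orientation: [-2.849, -1.317, -0.003]
contact_force: [0.9, 2.7, 2.0]
grip_width: 0.0004
```

Run:
```python
from h import *
from bench import r
o=r.get_obs();p,T=state(o); F=np.array(o["contact_force"]);print("F n",F@n)
g=r.grab_frame("side");pickle.dump(g,open("s10.pkl","wb"));crop(g,150,320,80,250,3.5,"pics/s10.png")
```

```text
t 12.85 tcp [ 556.8 -257.5  277.7] case(n,y,z) -199.1 78.5 277.7 tilt -0.2 toolz.ey -0.002 yaw(y vs ey) -0.0 q [-0.19  0.4   0.71  1.69 -0.28  1.16 -0.11] F [0.9 2.7 2. ] g 0.4
F n 2.6408913932311635
```

View pics/s10.png

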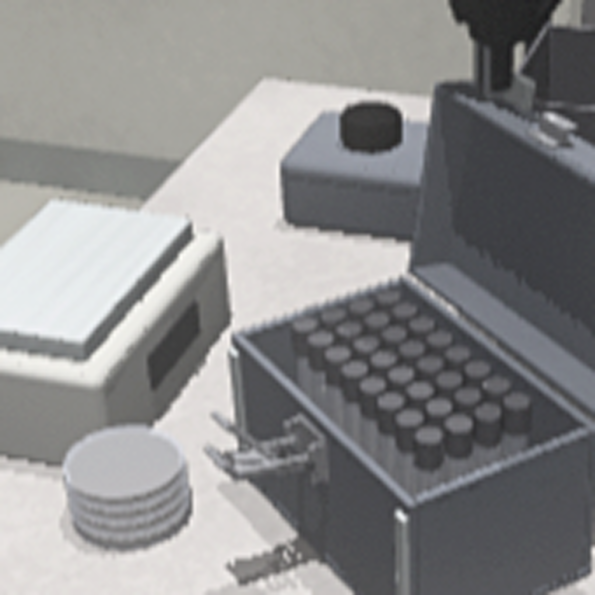

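Almost at the stop. I'll push back a little more in small steps and watch the force.

play_rows:
  plan:
    - [-1, -2, 0, 0, 0, 0, 0]
    - [-3, -3, 0, 0, 0, 0, 0]
    - [-3, -3, 0, 0, 0, 0, 0]

```text
clock: 13.2
tcp_pos: [0.5567, -0.2577, 0.2775]
orientation: [-2.847, -1.323, -0.006]
contact_force: [6.8, 8.0, 3.1]
grip_width: 0.0004
```

Run:
```python
from h import *
from bench import r
o=r.get_obs();p,T=state(o); F=np.array(o["contact_force"]);print("F n",F@n)
```

```text
t 13.20 tcp [ 556.7 -257.7  277.5] case(n,y,z) -199.3 78.6 277.5 tilt -0.2 toolz.ey -0.000 yaw(y vs ey) 0.2 q [-0.19  0.4   0.7   1.69 -0.28  1.16 -0.11] F [6.8 8.  3.1] g 0.4
F n 10.49573340371314
```

play_rows:
  plan:
    - [-2, -2, 0, 0, 0, 0, 0]
    - [-2, -2, 0, 0, 0, 0, 0]

```text
clock: 13.4
tcp_pos: [0.5566, -0.2578, 0.2776]
orientation: [-2.845, -1.326, -0.011]
contact_force: [9.0, 11.3, 1.3]
grip_width: -0.0001
```

Run:
```python
from h import *
from bench import r
o=r.get_obs();p,T=state(o); F=np.array(o["contact_force"]);print("F n",F@n)
```

```text
t 13.40 tcp [ 556.6 -257.8  277.6] case(n,y,z) -199.5 78.5 277.6 tilt -0.4 toolz.ey 0.001 yaw(y vs ey) 0.3 q [-0.19  0.39  0.7   1.69 -0.28  1.15 -0.1 ] F [ 9.  11.3  1.3] g -0.1
F n 14.408002210469109
```

The lid is against its stop: the force rises to 14 N with no motion. Now I'll back off forward and up.

play_rows:
  plan:
    - [4, 5, 0, 0, 0, 0, 0]
    - [10, 12, 4, 0, 0, 0, 0]
    - [19, 23, 15, 0, 0, 0, 0]
    - [32, 38, 40, 0, 0, 0, 0]
    - [45, 53, 70, 0, 0, 0, 0]
    - [60, 70, 100, 0, 0, 0, 0]
    - [75, 88, 120, 0, 0, 0, 0]
    - [90, 106, 130, 0, 0, 0, 0]
    - [90, 106, 130, 0, 0, 0, 0]
    - [90, 106, 130, 0, 0, 0, 0]

```text
clock: 14.4
tcp_pos: [0.642, -0.1568, 0.4074]
orientation: [2.851, 1.319, -0.003]
contact_force: [-0.7, -0.1, 0.4]
grip_width: 0.0004
```

Run:
```python
from h import *
from bench import r
o=r.get_obs();state(o)
g=r.grab_frame("side");cv2.imwrite("pics/s11.png",g["color"])
t=r.grab_frame("top");cv2.imwrite("pics/t11.png",t["color"])
P=cloud(g).reshape(-1,3);P=P[~np.isnan(P[:,0])]
N=(P@n-N0)*1e3;Y=(P@ey-Y0)*1e3;Z=P[:,2]*1e3
# inner face of lid
m=(abs(Y)<100)&(N<-100)&(N>-215)&(Z>150)&(Z<290)
for z in range(150,300,12):
    k=m&(abs(Z-z)<6); 
    if k.any(): print(z,k.sum(),np.percentile(N[k],[10,50,90]).round(1))
k=m&(Z>165)&(Z<265)&(N<-160); c=np.polyfit(Z[k],N[k],1);print("lean deg",np.degrees(np.arctan(-c[0])))
# lip corner
k=(abs(abs(Y)-78)<20)&(N<-150)&(N>-240)&(Z>265);print("top",Z[k].max(),N[k][Z[k]>284])
```

```text
t 14.40 tcp [ 642.  -156.8  407.4] case(n,y,z) -67.3 78.2 407.4 tilt 0.1 toolz.ey -0.000 yaw(y vs ey) 0.0 q [-0.33  0.41  0.71  1.38 -0.26  1.45 -0.34] F [-0.7 -0.1  0.4] g 0.4
150 97 [-190.1 -188.7 -187. ]
162 215 [-191.6 -189.9 -188.4]
174 221 [-194.2 -192.4 -190.7]
186 222 [-196.1 -194.4 -192.7]
198 232 [-198.4 -196.8 -194.7]
210 231 [-200.7 -198.9 -197. ]
222 234 [-202.5 -200.9 -199.2]
234 247 [-205.3 -203.3 -201.4]
246 160 [-206.3 -205.  -203.2]
270 439 [-209.7 -194.5 -176.8]
282 332 [-211.9 -192.6 -178.3]
294 30 [-214.  -212.2 -193.3]
lean deg 10.295998781837932
top 291.3881810658679 [-211.32540245 -212.97585997 -212.08905633 -216.72274753 -220.77890544
 -210.53895988 -212.90954225 -211.74477469 -211.52258832 -214.98172346
 -216.66193252 -212.07357944 -212.70215317 -211.172695   -213.73944728
 -213.1901726  -216.08457946 -208.91978014 -210.97053315 -212.11965527
 -213.32780223 -213.39464993 -212.61820692 -212.50206506 -213.24015803
 -218.43904635 -211.56867215 -212.81449121 -210.95258705 -213.50726001
 -213.46019543 -212.59586641 -214.72093299 -219.73827119 -211.36237352
 -211.
[... 215 characters left out ...]
119534 -214.03023803 -213.74978259 -213.87751622 -216.0753018
 -209.15481322 -211.10436317 -210.4228963  -210.476563   -212.54791258
 -210.69007231 -213.50662885 -216.61054404 -217.30084281 -210.63027396
 -211.49858304 -212.35845828 -212.1351876  -210.33927756 -212.70077011
 -214.46348232 -216.35349911 -208.34739182 -211.30220982 -211.99432412
 -211.22237032 -212.28372305 -211.60439424 -214.15422097 -218.19368135
 -216.70299883 -210.07825547 -210.57912766 -211.14290911 -213.10282256
 -211.54546105 -212.39273635 -216.683117   -218.82677704 -210.63993982
 -210.08544037 -211.74803765 -211.17808637 -212.63152943 -211.4017451
 -210.36757952 -211.02859943 -214.12246113 -210.32434019 -211.24826912]
```

View pics/s11.png

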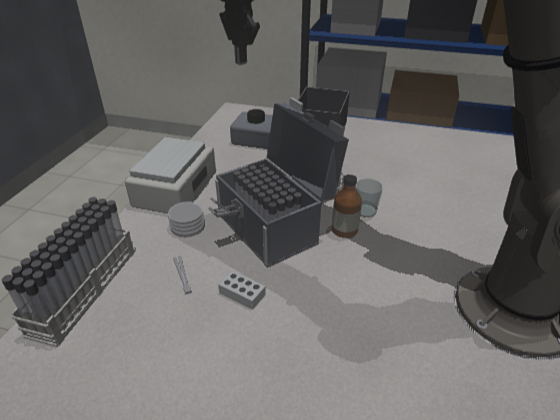

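View pics/t11.png

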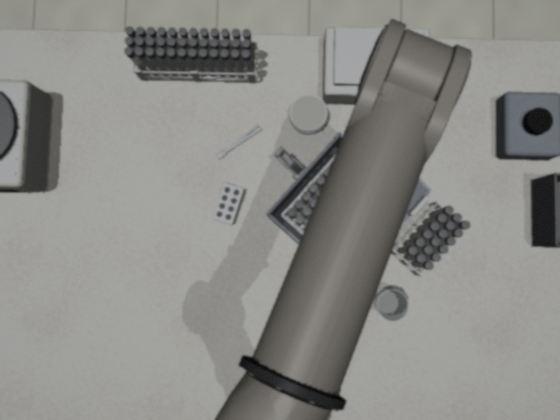

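The lid leans back 10.3°, which is 1.75 rad and its stop. The lever is up with the hook free at (228,208) in the side view, the other objects haven't moved, and the hand is clear. Handing in.

```bash
python3 -c "
from bench import r
print(r.hand_in())"
```

```text
the job is handed in; nothing more can be done
None
```

The case is open and the job is handed in, at about 14.5 s of the 51 s allowed. I gripped the latch lever by its sides and swung it out and up past centre until the hook sprang off. I then lifted the lid by its left lip with shut fingers, pushed it back to its stop and withdrew.

**Lid:** the last depth measurement shows it leaning back 10.3°, which is 1.75 rad and its stop. When I pushed further, the force rose to 14 N with no movement. The lid stayed put after I let go.

**Latch:** the last side view shows the lever still up and the hook off the keeper. On my first swing I aimed for about 1.8 rad, but the lever was only about straight out and the hook was still on. Another 15 mm of lift freed it. I did not measure the final lever angle.

**Surroundings:** the highest contact force I read was about 14 N, and the gripper was clear of everything. In the last pictures the other items appear where they stood. The arm hid some of them in the top view, so for those I relied on the side view, and I checked by eye only.

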